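# Draw the sowing plate out to the front stop

## Robot

A 6-joint arm with a two-finger parallel gripper is mounted at the origin on the work surface. World frame = base frame: x ahead of the robot, y to its left, z up, the work surface at z = 0. Lengths are in mm, angles in degrees, forces in N, time in s.
With the tool pointing down it reaches from about 300 to 850 mm from the base axis. Payload 4.2 kg.
Tool frame: the origin (TCP) lies between the finger pads; the fingertips stand 25 mm ahead of it and the grasp point (between the pads) lies 6 mm ahead of it (bot.tip_extent is the distance from the TCP to the fingertips, in mm); z points along the fingers, y is the line along which they close (so a half turn about z gives the same grasp; the last joint's range is limited). The gripper opens to 91 mm and grips with 3 to 60 N. Pads are 32 mm wide; open, the fingers measure 118 mm over their backs; the gripper's body (76 mm by 178 mm) begins 60 mm behind the grasp point.
Start: joints at [67.437, 18.312, 89.639, -0, 72.044, -1.146], TCP at [209.967, 535.308, 238.976] pointing down, gripper open.
Joint ranges: [-177.97, 177.97], [-48.28, 115.42], [12.27, 149.76], [-77.06, 257.06], [2.81, 150.46], [-146.56, 146.56]. Speed limits (degrees/s): [147.25, 147.25, 180, 180, 180, 180].

## Interface

Orientations are given as [roll, pitch, yaw] about the fixed x, y, z axes, in that order (R = Rz(yaw) Ry(pitch) Rx(roll)).
In Python, from workcell import bot, optics, workorder gives the robot as it stands. The module is installed in compiled form; this text tells all that it offers.
- The arm moves only by the tool carry_out, never from a script. Its argument "commands" is a list of rows, each a list of 5 numbers: the shift along the tool's x, y, z in units of 0.5 m (1.0 is 0.5 m), then the turn about the tool's z in units of 0.5 rad (1.0 is 0.5 rad), then the closure in counts, from 0 (fully open) to 255 (shut). In form: [[tx, ty, tz, roll, gripper], ...]. A call has 1 to 20 rows; each row is the pose to reach, as a shift and turn from the pose commanded when the call began, along the tool's axes at that moment; what a row does not reach only later rows make up. A row lasts 1/8 s, in which the tool goes at most 62.5 mm and 10.7 degrees, less where a joint would pass 70% of its speed; a pose out of reach is approached as far as the arm can. A call with a number of a shift or a turn outside -1 to 1 is refused whole. A call with a gripper value outside its range is refused whole. The fingers move at their own pace and stop on an object; "force" is the grip in N (left out, the last holds). Time passes only in rows, so rows that repeat a pose let the fingers close. It gives the time, the measured TCP pose, the force, the opening and the grip force at its end, in the units of the state.
- bot.get_obs(): the state, without advancing time (a new reading comes with each control period).
- optics.grab_frame(name): name is "scene" or "top" or "wrist"; returns the picture (384x512x3 uint8, blue, green, red); there is no depth.
- optics.camera_params(name): a dict with "fx", "fy", "cx", "cy" (pixels), "R" (3x3) and "t" (3): a world point X has camera coordinates R X + t; the wrist camera has in their place "hand_eye" (4x4, takes a point from camera to tool coordinates, whose origin is the TCP and whose axes are the flange's). Camera axes: x right, y down, z forward; pixel columns grow to the right and rows downward; lengths in mm; the calibration is good to about 2 mm. A picture is of the moment at which its call begins: read the wrist's pose just before it. camera_params takes no time and is no camera call.
- workorder.sign_off(): hands the job in; it is judged then, once.
The state is a dict: "clock": time; "joints": joint angles; "dq": joint speeds; "joint_torque": joint torques, N m; "position": TCP position; "eef_rot": TCP orientation; "contact_force": force on the tool from outside, world axes, zero at the start; "moment": the same for the moment, N m; "width": finger opening in mm; "grasp_force": force on a finger pad.
Only numpy, scipy, OpenCV 4.12 (cv2) and the standard library are available. Lean on these libraries where they do the work, as an engineer would, in place of code of your own. Each camera call takes 0.05 s, during which the arm holds its last target. There are 200 camera calls.

## Task

On the seed-lab bench, the sowing plate (the white plate with the grid of small dimples) has been left pushed partly under the low bridge of its stand. Press down on top of its exposed part and drag it straight back along its lane, towards the robot, until it is fully home against the front stop. Leave the plain plate in the other lane and the beaker beside the stand where they are.

Things in the scene. Friction and masses are not known exactly. Their poses are not given: they have to be found in the camera images.
- sowing_plate_top (a point): Middle of the top face of a loose flat white plastic plate, 150 (x, along the lane) x 105 x 8 mm, 0.2 kg, with a 7 x 5 grid of 8 mm dark dimples. In either lane, axes as the stand's; slides easily: 5-20 N from above drags it. Top 20 mm above bench, flush with guides and stop. At first its front edge is 45-85 mm from the stop, its far end under the bridge. Home: this point at stand x = 75 mm.
- plain_plate_top (a point): Middle of the top face of the plain plate: same size, white plastic and height, but smooth, without dimples; it lies in the other lane, also partly under the bridge, and must stay where it is.
- stand: Fixed steel stand with two lanes. Origin at bench level, mid-width, at the inner face of the front stop (a 250 mm wide, 20 mm deep bar at the robot's end); x runs along the lanes away from the robot, z up. Lanes 110 mm wide, centred at y = +60 and -60 mm; 10 mm guides beside them; guides and stop 20 mm high. A flat bridge, top 44 mm high, underside 38, covers both lanes from x = 160 to 262 mm.
- beaker: Empty clear plastic beaker, 72 mm across the rim, 85 mm tall, standing on the bench on the stand's left (+y) side, its axis 100 to 130 mm from the stand's edge; origin at the centre of its underside.
Things that resemble listed ones, but are neither listed nor needed, are in the scene too. What is shaped like the part that bears sowing_plate_top but orange is not meant.

How it is judged (in metres and radians):
At the end, for the whole second after the job is handed in: The sowing plate lies flat in its lane, at rest, with its front edge within 12 mm of the front stop; the plain plate is within 15 mm and the beaker, upright, within 30 mm of where they started (x of sowing_plate_top in the frame of stand between 0.068 and 0.087 m and z of sowing_plate_top in the frame of stand below 0.026 m and angle between the x axis of sowing_plate_top and the x axis of stand, either way round below 0.17 rad and linear speed of sowing_plate below 0.01 m/s and distance of plain_plate_top from where it was at the start of the episode below 0.015 m and distance of beaker from where it was at the start of the episode below 0.03 m and angle between beaker's own z axis and vertical below 0.2 rad); the robot touches nothing.
It fails at once if the plain plate is shifted by more than 15 mm (distance of plain_plate_top from where it was at the start of the episode above 0.015 m).
It fails at once if the beaker is knocked over or shoved more than 30 mm (distance of beaker from where it was at the start of the episode above 0.03 m or angle between beaker's own z axis and vertical above 0.35 rad).
It also fails if it takes over 32 s, if anything falls off the work surface, if the arm or the gripper's body presses on something with over 40 N, if the wrist force passes 120 N, or if a joint passes its speed limit or range.

## Working session

There is one attempt and no reset: what is moved stays moved. The work goes in short steps, Python scripts to look and compute and a tool call to move; the robot and the scene stay as the last step left them, time stands still between calls to the robot, and variables do not carry over. Pictures are saved under pics/ and viewed, at most 10 in all, crops included, and the job is handed in when it is done.

Besides the shell and the picture viewer there is one more tool, called after "Emit:" as name(argument=value, ...), one argument or row to a line, values as JSON. carry_out: Moves the arm, as the interface text tells. Its arguments: {"type":"object","properties":{"commands":{"type":"array"},"force":{"type":"number"}},"required":["commands"]}

```bash
mkdir -p pics; python3 - <<'E'
from workcell import bot, optics
import cv2,numpy as np
a=optics.grab_frame("scene");b=optics.grab_frame("top")
cv2.imwrite("pics/s1.png",a);cv2.imwrite("pics/t1.png",b)
for n in("scene","top"):
    p=optics.camera_params(n);print(n,p)
o=bot.get_obs();print(o["clock"],o["position"],o["eef_rot"],o["contact_force"])
E
```

```text
scene {'fx': 399.1075453081272, 'fy': 399.1075453081272, 'cx': 256.5487270604832, 'cy': 188.52170801031033, 'R': array([[-0.85237202,  0.52267722, -0.01644555],
       [ 0.37239214,  0.58461065, -0.72080128],
       [-0.36713216, -0.62051504, -0.69294665]]), 't': array([ 457.01791365, -218.30068761, 1081.34547353])}
top {'fx': 384.06113595432447, 'fy': 384.06113595432447, 'cx': 263.2298355837237, 'cy': 189.71433994280352, 'R': array([[-0.02188365, -0.99872408, -0.04551164],
       [-0.99870264,  0.02393145, -0.044948  ],
       [ 0.04597981,  0.04446897, -0.99795209]]), 't': array([119.02269834, 558.82571335, 855.79977352])}
0.1 [209.82062121 534.91170394 238.21447081] [-1.79910062e+02 -1.82771994e-03  1.58581301e+02] [ 0.11115867  0.17219875 -0.44780255]
```

View pics/t1.png

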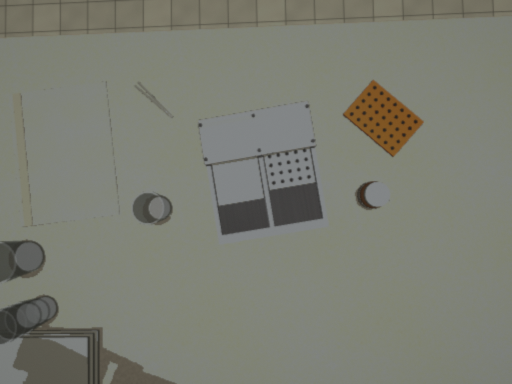

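View pics/s1.png

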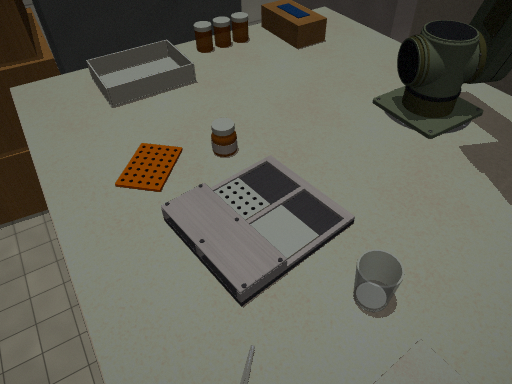

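The top view shows the dimpled plate in the right (-y) lane at about (290,168), the plain plate in the left lane at (240,183), and the beaker at (157,208). I'll zoom in for the corners.

```bash
python3 - <<'E'
import cv2
b=cv2.imread("pics/t1.png")[95:250,190:345]
cv2.imwrite("pics/t1c.png",cv2.resize(b,None,fx=3.85,fy=3.85,interpolation=cv2.INTER_CUBIC))
E
```

```text
(no output)
```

View pics/t1c.png

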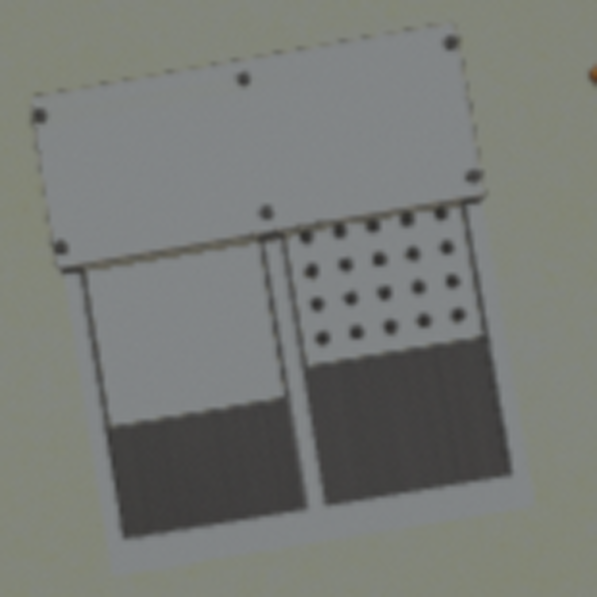

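```bash
cat > h.py <<'E'
import numpy as np
from workcell import optics
def bp(uv,z,n="top"):
    p=optics.camera_params(n);R,t=p["R"],p["t"]
    c=-R.T@t; d=R.T@np.array([(uv[0]-p["cx"])/p["fx"],(uv[1]-p["cy"])/p["fy"],1])
    return (c+d*(z-c[2])/d[2])[:2]
E
python3 - <<'E'
from h import *
from scipy.optimize import least_squares
cr=lambda u,v:(190+(u+.5)/3.85-.5,95+(v+.5)/3.85-.5)
pts=[(124,537,20,0,115),(305,508,20,0,5),(326,504,20,0,-5),(512,474,20,0,-115),(62,270,44,160,125),(485,197,44,160,-125),(33,95,44,262,125),(460,22,44,262,-125)]
W=np.array([bp(cr(u,v),z) for u,v,z,_,_ in pts]);S=np.array([p[3:] for p in pts])
T=lambda q,s:s@np.array([[np.cos(q[2]),np.sin(q[2])],[-np.sin(q[2]),np.cos(q[2])]])+q[:2]
r=least_squares(lambda q:(T(q,S)-W).ravel(),[400,0,0]);q=r.x
print(q[:2],np.degrees(q[2]));print((T(q,S)-W).round(1))
for n,u,v in [("plate fr L",308,366),("plate fr R",486,338),("plain L",110,426),("plain R",284,399)]:
    w=bp(cr(u,v),20);c,s=np.cos(q[2]),np.sin(q[2]);print(n,w,np.array([[c,s],[-s,c]])@(w-q[:2]))
for s in [(100,-60),(110,-60),(140,-60),(45,-60)]:print(s,T(q,np.array(s)))
print("beaker",bp((157,208),0))
E
```

```text
[478.51969781  88.06970808] 7.8061355225984
[[-0.3  0.4]
 [-0.2 -2.1]
 [-1.   0.3]
 [-1.2 -0.5]
 [ 1.6  2.5]
 [ 0.4 -2. ]
 [ 0.5  1. ]
 [ 0.3  0.4]]
plate fr L [560.88887885  91.52882852] [82.07571419 -7.76045358]
plate fr R [574.73293088 -12.57388447] [  81.65207366 -112.77880035]
plain L [528.37293326 208.74939695] [ 65.78217695 112.7902371 ]
plain R [541.89540523 106.01439898] [65.22570167  9.1706087 ]
(100, -60) [585.74232794  42.20787658]
(110, -60) [595.64966095  43.56609324]
(140, -60) [625.37166     47.64074322]
(45, -60) [531.25199634  34.73768495]
beaker [525.37178704 355.74775252]
```

Emit:
carry_out(
  commands=[
    [-0.1,-0.06,0,-0.1,255],
    [-0.2,-0.12,0,-0.2,255],
    [-0.3,-0.18,0,-0.3,255],
    [-0.4,-0.24,0,-0.4,255],
    [-0.5,-0.3,0,-0.5,255],
    [-0.6,-0.35,0,-0.6,255],
    [-0.7,-0.4,0,-0.7,255],
    [-0.8,-0.46,0.03,-0.8,255],
    [-0.9,-0.52,0.06,-0.9,255],
    [-0.98,-0.56,0.1,-1,255],
    [-0.98,-0.56,0.1,-1,255],
    [-0.98,-0.56,0.1,-1,255],
    [-0.98,-0.56,0.1,-1,255],
  ],
  force=20,
)

```text
clock: 1.72
position: [563.4, 96.7, 189.5]
eef_rot: [180.0, 0.0, -172.7]
contact_force: [0.4, 0.4, 0.4]
width: 0.6
grasp_force: 0.0
```

```bash
python3 - <<'E'
from workcell import bot, optics
import cv2
o=bot.get_obs();print({k:o[k] for k in("clock","position","eef_rot","contact_force","width")})
cv2.imwrite("pics/w1.png",optics.grab_frame("wrist"))
E
```

```text
{'clock': 1.725, 'position': array([563.43996742,  96.74394656, 189.54927021]), 'eef_rot': array([ 1.79979111e+02,  4.25466203e-02, -1.72696943e+02]), 'contact_force': array([0.35579839, 0.4144549 , 0.40326451]), 'width': 0.6067285880723965}
```

View pics/w1.png

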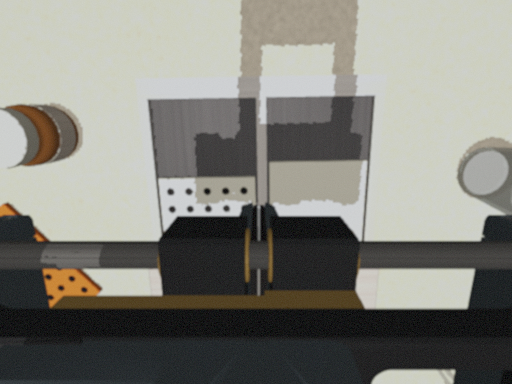

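The wrist view agrees with the fit: dimpled plate in the -y lane (left here, front edge at row 178), plain plate on the right. Next I go over the exposed part and down to about 10 mm above it.

Emit:
carry_out(
  commands=[
    [-0.067,-0.114,0.05,-0.02,255],
    [-0.067,-0.114,0.12,-0.02,255],
    [-0.067,-0.114,0.19,-0.02,255],
    [-0.067,-0.114,0.24,-0.02,255],
    [-0.067,-0.114,0.268,-0.02,255],
    [-0.067,-0.114,0.268,-0.02,255],
    [-0.067,-0.114,0.268,-0.02,255],
  ],
)

```text
clock: 2.65
position: [605.2, 43.7, 56.2]
eef_rot: [-180.0, 0.1, -172.2]
contact_force: [0.3, 0.5, 0.7]
width: 0.4
grasp_force: 0.0
```

Touch at TCP z ≈ 45; creep down.

Emit:
carry_out(
  commands=[
    [0,0,0.01,0,255],
    [0,0,0.016,0,255],
    [0,0,0.02,0,255],
    [0,0,0.022,0,255],
    [0,0,0.022,0,255],
  ],
)

```text
clock: 3.28
position: [604.4, 43.4, 45.3]
eef_rot: [180.0, 0.0, -172.2]
contact_force: [-3.0, -0.2, 7.7]
width: 0.8
grasp_force: 4.1
```

Emit:
carry_out(
  commands=[
    [0,0,0.001,0,255],
    [0,0,0.001,0,255],
    [0.01,0,0.001,0,255],
    [0.02,0,0.001,0,255],
    [0.03,0,0.001,0,255],
    [0.03,0,0.001,0,255],
  ],
)

```text
clock: 4.03
position: [591.2, 41.4, 45.3]
eef_rot: [-180.0, 0.3, -172.2]
contact_force: [0.0, -0.1, 8.4]
width: 0.6
grasp_force: 3.9
```

```bash
python3 - <<'E'
from workcell import bot, optics
import cv2
b=optics.grab_frame("wrist")
cv2.imwrite("pics/w2.png",b)
E
```

```text
(no output)
```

View pics/w2.png

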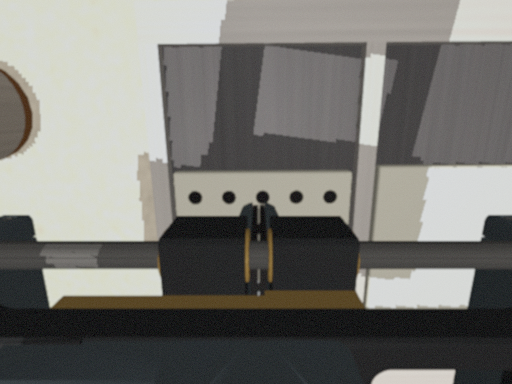

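The plate's front edge is at row 170 and the stop's inner edge at row 45. At 1.78 px/mm that leaves about 70 mm, so the plate is following the fingers. I'll continue the drag.

Emit:
carry_out(
  commands=[
    [0.01,0,0,0,255],
    [0.02,0,0,0,255],
    [0.03,0,0,0,255],
    [0.04,0,0,0,255],
    [0.05,0,0,0,255],
    [0.06,0,0,0,255],
    [0.07,0,0,0,255],
    [0.08,0,0,0,255],
    [0.09,0,0,0,255],
    [0.1,0,0,0,255],
    [0.11,0,0,0,255],
    [0.12,0,0,0,255],
    [0.12,0,0,0,255],
  ],
)

```text
clock: 5.7
position: [532.2, 33.2, 45.3]
eef_rot: [-180.0, 0.3, -172.2]
contact_force: [0.6, -0.6, 8.7]
width: 0.4
grasp_force: 4.4
```

```bash
python3 - <<'E'
from workcell import bot, optics
import cv2
cv2.imwrite("pics/w3.png",optics.grab_frame("wrist"))
E
```

```text
(no output)
```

View pics/w3.png

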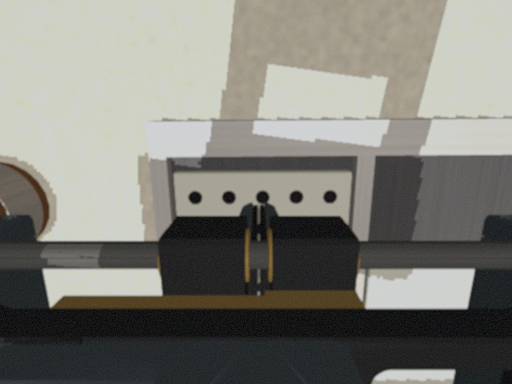

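The plate edge is at row 170 and the stop edge at row 156, so about 8 mm is left. I'll finish the drag and then lift.

Emit:
carry_out(
  commands=[
    [0.006,0,0,0,255],
    [0.012,0,0,0,255],
    [0.018,0,0,0,255],
    [0.02,0,0,0,255],
    [0.02,0,0,0,255],
  ],
)

```text
clock: 6.38
position: [522.9, 31.9, 45.3]
eef_rot: [-180.0, 0.4, -172.2]
contact_force: [2.1, 0.8, 7.5]
width: 0.3
grasp_force: 4.0
```

Emit:
carry_out(
  commands=[
    [0,0,-0.01,0,255],
    [0,0,-0.04,0,255],
    [0,0,-0.1,0,255],
    [0,0,-0.18,0,255],
    [0,0,-0.26,0,255],
    [0,0,-0.3,0,255],
    [0,0,-0.3,0,255],
    [0,0,-0.3,0,255],
  ],
)

```text
clock: 7.38
position: [519.3, 31.8, 192.7]
eef_rot: [180.0, -0.1, -172.2]
contact_force: [-0.9, 0.2, -0.5]
width: 0.3
grasp_force: 0.0
```

```bash
python3 - <<'E'
from workcell import bot, optics
import cv2
cv2.imwrite("pics/w4.png",optics.grab_frame("wrist"))
cv2.imwrite("pics/s4.png",optics.grab_frame("scene"))
E
```

```text
(no output)
```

View pics/w4.png

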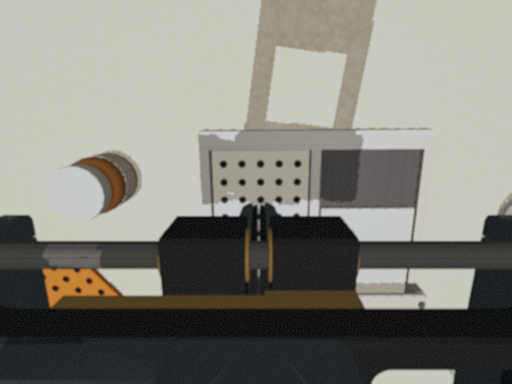

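View pics/s4.png

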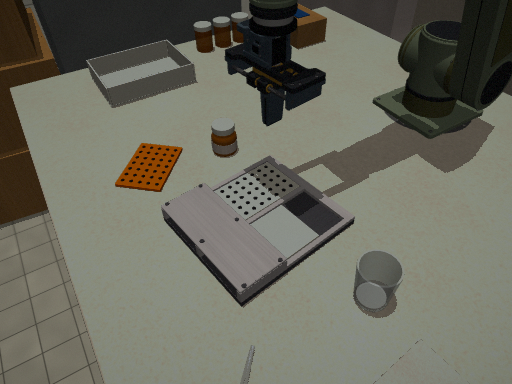

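The plate's front edge sits against the stop (wrist row 150). The plain plate's edge and the beaker, at about (377,280), look unmoved, and the tool is clear.

```bash
python3 -c "
from workcell import workorder
print(workorder.sign_off())"
```

```text
the job is handed in; nothing more can be done
None
```

The sowing plate was dragged home against the front stop, the plain plate and beaker look unmoved in the last pictures, and the job is handed in; `sign_off` returned no verdict.

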